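# Take the broad ink knife off its display peg and stand it in the caddy

## Robot

A 7-joint arm with a two-finger parallel gripper is mounted at the origin on the work surface. World frame = base frame: x ahead of the robot, y to its left, z up, the work surface at z = 0. Lengths are in m, angles in rad, forces in N, time in s.
With the tool pointing down it reaches from about 0.4 to 0.875 m from the base axis. Payload 19.3 kg.
Tool frame: the origin (TCP) lies midway between the tips of the shut fingers; the grasp point (between the pads) lies 19 mm behind it; z points along the fingers, y is the direction in which the jaws open and shut (so a half turn about z gives the same grasp; the last joint's range is limited). The gripper opens to 85 mm and grips with 20 to 120 N. Pads are 22 mm wide; open, the fingers measure 114 mm over their backs; the gripper's body (76 mm by 85 mm) begins 54 mm behind the grasp point. The pads swing forward as they close: fully open they stand 13 mm farther back than shut.
Start: joints at [1.057, 0.521, -0.036, 1.599, 0.021, 1.021, -0.113], TCP at [0.268, -0.564, 0.231] pointing down, gripper open.
Joint ranges: [-2.91, 2.91], [-0.3, 2.13], [-1.5, 1.42], [0.17, 2.43], [-1.26, 4.41], [0.16, 1.93], [-2.52, 2.52]. Speed limits (rad/s): [1.89, 1.89, 2.39, 2.39, 3.01, 3.01, 3.01].

## Interface

Orientations are given as [roll, pitch, yaw] about the fixed x, y, z axes, in that order (R = Rz(yaw) Ry(pitch) Rx(roll)).
In Python, from bench import observe, snapshot, hand_in, masks_of, tip_of gives the robot as it stands.
- The arm moves only by the shell command python3 -m jog 'ROWS' [FORCE]. ROWS is JSON, a list of rows, each an object of numbers: "tx", "ty", "tz": the shift along the tool's x, y, z each as a share of 0.5 m, from -1 to 1; "ax", "ay", "az": the turn, a rotation vector about the tool's x, y, z each as a share of 30 degrees, from -1 to 1; "jaw": the opening, from -1 (shut) to 1 (fully open), so that 0 is half open. A call has 1 to 5 rows; each row is the pose to reach, as a shift and turn from the pose commanded when the call began, along the tool's axes at that moment; what a row does not reach only later rows make up. A row lasts 1/10 s, in which the tool goes at most 50 mm and 8.59 degrees, less where a joint would pass 70% of its speed; a pose out of reach is approached as far as the arm can. A call with a number of a shift or a turn outside -1 to 1 is refused whole. A call with a gripper value outside its range is refused whole. The fingers move at their own pace and stop on an object; FORCE is the grip in N (left out, the last holds). Time passes only in rows, so rows that repeat a pose let the fingers close. It gives the time, the measured TCP pose, the force and the opening at its end, in the units of the state.
- observe(): the state, without advancing time (a new reading comes with each control period).
- snapshot(name): name is "side" or "top" or "wrist"; returns a dict with "frame" (384x512x3 uint8, red, green, blue), "z_map" (384x512 float32, m along the optical axis (not along the pixel's ray), 0 where there is no reading), "fx", "fy", "cx", "cy" (pixels), "world_from_camera" (4x4, takes a point from camera to world coordinates); the wrist camera has in their place "mount" (4x4, takes a point from camera to tool coordinates, whose origin is the TCP and whose axes are the flange's). Camera axes: x right, y down, z forward; pixel columns grow to the right and rows downward; lengths in m; the calibration is good to about 2 mm. A picture is of the moment at which its call begins: read the wrist's pose just before it.
- hand_in(): hands the job in, once; it reports no verdict.
Trained networks look in a picture, given as the dict that the camera call returned (one of the last four; its "shot" number tells which), for a name from the list of things; names that differ only in an ending like _2 or _b are one class to them, and where a whole thing is asked for, a point or a joint stands for the part that bears it (a point fixed in the world has none). Each returns a list of dicts, best first, with "p" (0 to 1); they miss things now and then, are a little off and sometimes report something else, mostly with a low value. They report only what shows in the picture. A call takes as long as a camera call.
- masks_of(name, picture): "pixels" (384x512 bool, what is visible of it) and "rect" ([left, top, width, height] in pixels, round what is visible of it).
- tip_of(name, picture): "at" ([column, row] in pixels: a listed point, or the origin of a listed thing).
The state is a dict: "clock": time; "joint_positions": joint angles; "qd": joint speeds; "joint_torque": joint torques, N m; "position": TCP position; "ee_rot": TCP orientation; "wrist_force": force on the tool from outside, world axes, zero at the start; "torque": the same for the moment, N m; "width": finger opening in m.
Only numpy, scipy, OpenCV 4.12 (cv2) and the standard library are available. Lean on these libraries where they do the work, as an engineer would, in place of code of your own. Each camera call takes 0.05 s, during which the arm holds its last target. There are 200 camera calls.

## Task

Fetch the broadest of the three ink knives from the tool rack: lift its handle end so that the hang hole clears the peg's upturned tip and ease it off outwards along the peg, feeling your way, because the wire pegs have got bent a little up or down and must not be forced. Then set it down gently, blade down and upright, on the floor of the caddy's empty knife slot and let go; leave the other two knives hanging and the tins, bottle, loupe and tape roll where they are.

Things in the scene. Friction and masses are not known exactly. Their poses are not given: they have to be found in the camera images.
- rack: Tool rack: steel foot, two uprights at y = +/-155 mm, timber rail (340 mm long, top 235 mm high). Origin: on the table, under the rail's front face, mid-length. x points into the rail, so the pegs run along -x; z up. Three wire pegs with upturned tips leave the rail at y = -90, 0 and +90 mm; one knife hangs on each, which is which varies.
- bend_middle (a point): Point on the middle peg's axis, 56 mm out from the rail and 215 mm up. Axes as the rack's. Each peg is 6 mm wire, level and straight from its socket (14 mm thick, 22 mm long) to here; from here the wire runs straight for 70 mm along -x, then turns up steeply. Its rounded end lies 77 mm from here and tops out 10.5 mm above the straight wire's top; nothing hangs below the wire's underside.
- bend_right (a point): The same point of the peg at y = -90 mm. With use every peg has got bent at this point: its outer part slopes up or down towards the tip by up to 0.18 rad, differently on each peg; the slope is not measured (the readings give the rack's axes) and must be felt or seen.
- bend_left (a point): The same point of the peg at y = +90 mm. Beyond this point each peg is springy up and down, giving about 0.1 mm per newton at the tip; it is stiff along its length. More than 10 N from the knife or the gripper bends or damages it.
- broad_knife_grip (a point): Ink knife with the broadest blade (70 mm wide, 3 mm thick), dark wooden handle, 0.09 to 0.14 kg, hanging blade down. This point is mid-handle, 24 mm below the hang hole's centre, 142 mm above the blade's edge: the place to take it. z runs up the knife, x through the hole along the peg, y across the blade. Handle 28 mm wide (y), 14 mm thick (x), from 82 to 154 mm above the edge.
- broad_knife_hole (a point): Centre of the broad knife's hang hole: round, 20 mm wide, through a 10 mm thick (x), 32 mm wide eye. Hanging, the hole's top rests on the wire; it can rise 14 mm until its bottom meets the wire's underside. To pass the upturned tip it must be about 12 to 14 mm up, measured from the sloping wire there: riding with its bottom on the wire's underside, it just passes.
- broad_knife_edge (a point): Middle of the broad knife's lower blade edge, 166 mm below the hole's centre and 142 mm below the grip point. While the knife hangs, it is about 42 mm above the table.
- middle_knife_grip (a point): Grip point of the middle ink knife, whose blade is 44 mm wide; otherwise the same knife as broad_knife. It hangs on another peg of the rack and stays there.
- narrow_knife_grip (a point): Grip point of the narrow ink knife, whose blade is 26 mm wide; otherwise the same knife as broad_knife. It hangs on another peg of the rack and stays there.
- caddy: Wooden tool caddy, fixed, 80 mm (x) by 92 mm (y) and 86 mm high, origin at the middle of its underside. On its -x side is the empty knife slot; the wider section on its +x side holds three brushes up to 145 mm high, standing 37 to 46 mm in +x from the slot's middle.
- slot (a point): Middle of the mouth of the caddy's empty knife slot, 86 mm above the table. Axes as the caddy's: the slot is 80 mm long along y, 20 mm wide along x and 80 mm deep, its floor 6 mm above the table.
- tin_small_center (a point): Middle of a small ink tin, 60 mm across, 55 mm high. Bystander.
- tin_tall_center (a point): Middle of a taller ink tin, 76 mm across, 85 mm high. Bystander.
- oil_bottle_center (a point): Middle of an amber glass bottle, 48 mm across, 130 mm high. Bystander.
- loupe_center (a point): Middle of a printer's loupe, 40 mm across, 40 mm high. Bystander.
- tape_roll_center (a point): Middle of a roll of paper tape lying flat, 90 mm across, 24 mm high. Bystander.

How it is judged:
On the way:
1. the broad knife is drawn off past the peg's tip and held up clear of it (x of broad_knife_hole in the frame of rack below -0.15 m and height (world z) of broad_knife_hole above 0.18 m), for 0.2 s.
At the end, for the whole second after the job is handed in: The broad knife stands blade down on the floor of the caddy's empty slot (edge within 18 mm of the slot's middle and under 20 mm high), leaning less than 17 degrees, released and at rest; the two other knives still hang within 30 mm of where they were (horizontal distance between broad_knife_edge and slot below 0.018 m and height (world z) of broad_knife_edge below 0.02 m and angle between broad_knife_grip's own z axis and vertical below 0.3 rad and z of broad_knife_hole in the frame of caddy above 0.15 m and linear speed of broad_knife below 0.02 m/s and distance of each of middle_knife_grip, narrow_knife_grip from where it was at the start of the episode below 0.03 m); the robot touches nothing.
It fails at once if a peg or the rack is forced: more than 10 N between it and the broad knife or the robot (contact force between any of broad_knife, the arm, the fingers and rack above 10 N).
It fails at once if the broad knife is let fall into the slot (faster than 0.6 m/s, a drop of about 18 mm) or rammed into the caddy with over 60 N (contact force between broad_knife and caddy above 60 N or (horizontal distance between broad_knife_edge and slot below 0.03 m and height (world z) of broad_knife_edge below 0.085 m and linear speed of broad_knife above 0.6 m/s)).
It fails at once if the broad knife is dropped or laid flat (tilted more than 70 degrees) (angle between broad_knife_grip's own z axis and vertical above 1.2 rad).
It fails at once if another knife is disturbed by more than 30 mm (distance of any of middle_knife_grip, narrow_knife_grip from where it was at the start of the episode above 0.03 m).
It fails at once if a tin, the bottle, the loupe or the tape roll is pushed more than 30 mm (distance of any of tin_small_center, tin_tall_center, oil_bottle_center, loupe_center, tape_roll_center from where it was at the start of the episode above 0.03 m).
It also fails if it takes over 72 s, if anything falls off the work surface, if the arm or the gripper's body presses on something with over 40 N, if the wrist force passes 120 N, or if a joint passes its speed limit or range.

## Working session

There is one attempt and no reset: what is moved stays moved. The work goes in short steps, Python scripts to look and compute and a shell command to move; the robot and the scene stay as the last step left them, time stands still between calls to the robot, and variables do not carry over. Pictures are saved under pics/ and viewed, about 8 in all and at most 12, crops included, and the job is handed in when it is done.

```bash
mkdir -p pics
cat > h.py <<'E'
import numpy as np, cv2
from bench import observe, snapshot, masks_of, tip_of
from scipy.spatial.transform import Rotation as Rn
def wfc(p,o=None):
    if 'world_from_camera' in p: return np.array(p['world_from_camera'])
    T=np.eye(4);T[:3,:3]=Rn.from_euler('xyz',o['ee_rot']).as_matrix();T[:3,3]=o['position']
    return T@np.array(p['mount'])
def px(p,u,v,z,o=None):
    c=np.array([(u-p['cx'])/p['fx']*z,(v-p['cy'])/p['fy']*z,z,1]);return (wfc(p,o)@c)[:3]
def cloud(p,o=None):
    v,u=np.mgrid[:384,:512];z=p['z_map']
    c=np.stack([(u-p['cx'])/p['fx']*z,(v-p['cy'])/p['fy']*z,z,np.ones_like(z)],-1)
    return (c@wfc(p,o).T)[...,:3]
def proj(p,X,o=None):
    c=np.linalg.inv(wfc(p,o))@np.append(X,1);return c[0]/c[2]*p['fx']+p['cx'],c[1]/c[2]*p['fy']+p['cy']
def zat(p,u,v,r=2):
    w=p['z_map'][max(0,int(v)-r):int(v)+r+1,max(0,int(u)-r):int(u)+r+1];w=w[w>0];return float(np.median(w)) if w.size else 0
def save(p,n): cv2.imwrite('pics/'+n,p['frame'][...,::-1])
E
python3 - <<'E'
from h import *
print(observe())
ps={n:snapshot(n) for n in('side','top')}
cv2.imwrite('pics/a.png',cv2.resize(np.vstack([ps['side']['frame'],ps['top']['frame']])[...,::-1],None,fx=.78,fy=.78))
for n,p in ps.items():
  print(n,'cam',np.round(wfc(p)[:3,3],3),'axis',np.round(wfc(p)[:3,2],2))
  for k in 'rack bend_middle bend_right bend_left broad_knife_grip broad_knife_hole broad_knife_edge middle_knife_grip narrow_knife_grip caddy slot tin_small_center tin_tall_center oil_bottle_center loupe_center tape_roll_center'.split():
    for d in tip_of(k,p)[:2]:
      u,v=d['at'];z=zat(p,u,v);print(k,round(d['p'],2),np.round(d['at']),np.round(px(p,u,v,z),3))
E
```

```text
{'clock': 0.0, 'joint_positions': array([ 1.05683186,  0.52204058, -0.03633889,  1.6000017 ,  0.02122519,
        1.02108758, -0.11279766]), 'qd': array([ 9.06969054e-04,  1.05459681e-03, -8.26194482e-04, -2.07388645e-04,
        5.00450680e-05,  2.40409167e-05,  7.31485392e-04]), 'joint_torque': array([-1.61237378e-03, -9.27086377e+01,  1.97940588e+00, -3.69925618e+01,
        1.79388846e-02,  8.27895332e-03,  2.17334332e-05]), 'position': array([ 0.26816163, -0.56417689,  0.23071131]), 'ee_rot': array([-3.14044536e+00,  9.74429550e-05,  4.43779905e-01]), 'wrist_force': array([-0.58447072,  0.57117077,  0.79720442]), 'torque': array([-0.00925476, -0.01891852,  0.03909342]), 'width': 0.08571267913951594}
side cam [0.127 0.807 0.828] axis [ 0.37 -0.71 -0.6 ]
rack 0.71 [209. 260.] [0.566 0.238 0.091]
bend_middle 0.61 [222. 203.] [0.57  0.151 0.207]
bend_right 0.71 [239. 182.] [ 0.705 -0.158  0.028]
bend_left 0.78 [210. 230.] [0.684 0.063 0.002]
broad_knife_grip 0.6 [204. 234.] [0.56  0.253 0.196]
broad_knife_hole 0.79 [200. 230.] [0.563 0.26  0.211]
broad_knife_edge 0.62 [234. 184.] [0
[... 1048 characters left out ...]
0.217]
broad_knife_grip 0.46 [353. 209.] [ 0.502 -0.259  0.068]
broad_knife_hole 0.78 [153. 184.] [0.563 0.243 0.222]
broad_knife_edge 0.66 [172. 187.] [0.57  0.231 0.083]
middle_knife_grip 0.73 [192. 177.] [0.576 0.152 0.22 ]
narrow_knife_grip 0.15 [153. 190.] [0.573 0.305 0.01 ]
caddy 0.95 [351. 208.] [ 0.509 -0.271  0.007]
slot 0.63 [364. 216.] [ 0.484 -0.307  0.006]
tin_small_center 0.33 [230. 169.] [0.594 0.061 0.222]
tin_tall_center 0.77 [322. 130.] [ 0.719 -0.181  0.086]
oil_bottle_center 0.92 [393. 142.] [ 0.68  -0.372  0.088]
loupe_center 0.57 [280. 227.] [ 0.457 -0.062  0.04 ]
loupe_center 0.29 [191. 182.] [0.565 0.155 0.216]
tape_roll_center 0.75 [176. 256.] [ 0.38   0.24  -0.001]
```

View pics/a.png

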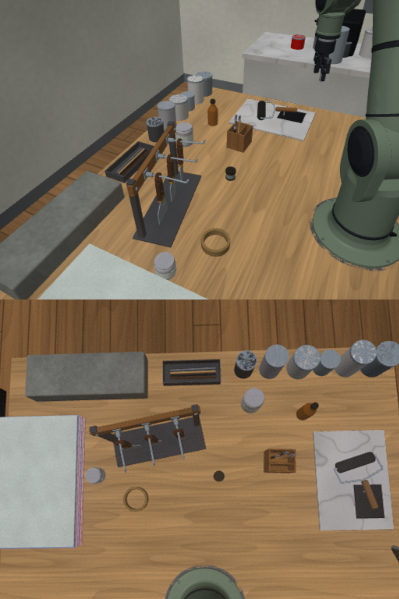

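Run:
```python
from h import *
p=snapshot('top');C=cloud(p);s=snapshot('side');S=cloud(s)
m=(C[...,2]>.226)&(C[...,2]<.245)&(C[...,0]>.5)&(C[...,0]<.8)&(C[...,1]>-.05)&(C[...,1]<.4)
m=cv2.morphologyEx(m.astype(np.uint8),cv2.MORPH_OPEN,np.ones((4,4)))>0
P=C[m];r=cv2.minAreaRect(P[:,:2].astype(np.float32)*1000);print('rail',r,np.round(cv2.boxPoints(r)),P[:,2].mean())
# caddy
m=(C[...,2]>.075)&(C[...,2]<.095)&(C[...,0]>.42)&(C[...,0]<.58)&(C[...,1]>-.38)&(C[...,1]<-.18)
r=cv2.minAreaRect(C[m][:,:2].astype(np.float32)*1000);print('caddy',r,np.round(cv2.boxPoints(r)),C[m][:,2].mean())
a=cv2.resize(p['frame'][110:250,110:260],None,fx=4,fy=4,interpolation=3)[:560,:400]
b=cv2.resize(p['frame'][180:240,320:400],None,fx=5,fy=5,interpolation=3)
c=cv2.resize(s['frame'][150:300,160:260],None,fx=4,fy=4,interpolation=3)[:560]
cv2.imwrite('pics/b.png',np.hstack([cv2.resize(p['frame'][130:230,110:210],(400,400)),np.vstack([b,np.zeros((100,400,3),np.uint8)])])[...,::-1])
cv2.imwrite('pics/c.png',c[...,::-1])
for k,q in(('t',p),('s',s)):
  for d in masks_of('broad_knife',q)[:2]: 
    X=cloud(q)[d['pixels']];print(k,d['p'],d['rect'],np.round(np.percentile(X,[5,50,95],0),3))
```

```text
rail ((656.509033203125, 155.8080291748047), (462.54339599609375, 259.31085205078125), 66.66093444824219) [[ 446.   -5.]
 [ 684. -108.]
 [ 867.  317.]
 [ 629.  420.]] 0.23519827690906955
caddy ((509.0368957519531, -279.86029052734375), (92.18559265136719, 79.99620819091797), 87.17659759521484) [[ 467. -324.]
 [ 547. -328.]
 [ 551. -236.]
 [ 471. -232.]] 0.08481677756306176Traceback (most recent call last):
  File "<stdin>", line 15, in <module>
ValueError: it knows: bend_left, bend_middle, bend_right, broad_knife_edge, broad_knife_grip, broad_knife_hole, caddy, loupe_center, middle_knife_grip, narrow_knife_grip, oil_bottle_center, rack, slot, tape_roll_
```

View pics/b.png

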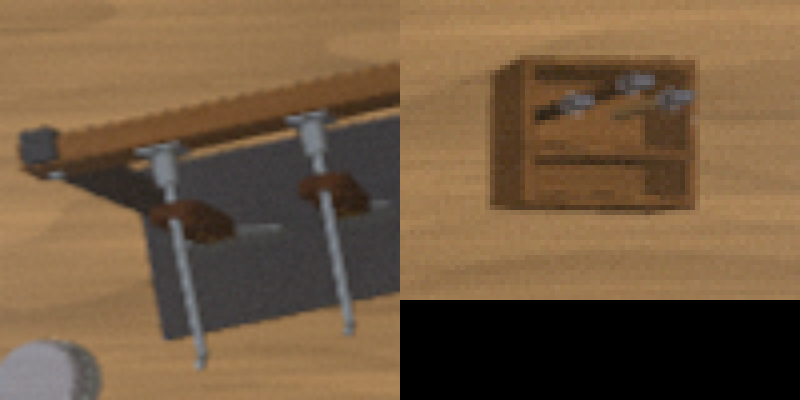

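View pics/c.png

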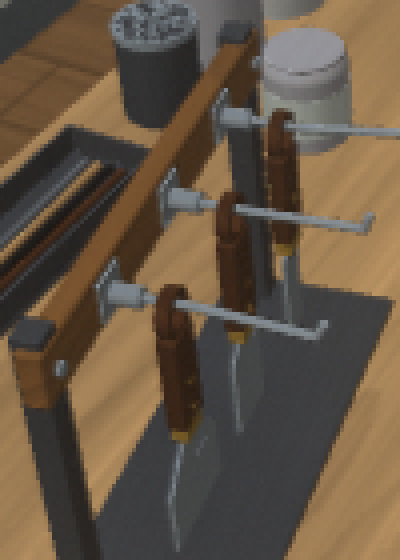

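Run:
```python
from h import *
p=snapshot('top');C=cloud(p);s=snapshot('side');S=cloud(s)
m=((C[...,2]>.229)&(C[...,2]<.241)).astype(np.uint8)
n,L=cv2.connectedComponents(m)
for i in range(1,n):
  P=C[L==i]
  if len(P)>60 and .5<P[:,0].mean()<.8 and 0<P[:,1].mean()<.3:
    r=cv2.minAreaRect(P[:,:2].astype(np.float32)*1000);b=cv2.boxPoints(r);print(len(P),np.round(r[0]),np.round(r[1]),r[2],np.round(b).tolist())
# pegs : points ahead of rail
th=np.deg2rad(10.)
for k,q in(('top',C),('side',S)):
  for y0,cy in(('L',.243),):
    d=(q[...,0]>.44)&(q[...,0]<.64)&(q[...,1]>.20)&(q[...,1]<.29)&(q[...,2]>.175)&(q[...,2]<.24)
    P=q[d];print(k,len(P));print(np.round(P[np.argsort(P[:,0])][::max(1,len(P)//45)]*1000).astype(int).tolist())
# caddy depth profile
d=(C[...,0]>.455)&(C[...,0]<.56)&(abs(C[...,1]+.29)<.006)
P=C[d];print(np.round(P[np.argsort(P[:,0])]*1000).astype(int)[::2].tolist(), p['fx'])
```

```text
1146 [630. 165.] [ 25. 340.] 10.669416427612305 [[586.0, 329.0], [649.0, -5.0], [674.0, 0.0], [611.0, 334.0]]
top 687
[[475, 224, 222], [489, 228, 214], [501, 229, 213], [515, 233, 215], [527, 234, 211], [541, 239, 219], [553, 242, 218], [560, 254, 201], [562, 254, 204], [563, 257, 215], [565, 231, 217], [566, 238, 223], [569, 239, 221], [571, 235, 220], [582, 247, 218], [587, 254, 218], [593, 246, 222], [598, 289, 215], [599, 278, 206], [600, 277, 201], [601, 281, 237], [601, 271, 232], [603, 259, 235], [603, 289, 236], [605, 261, 236], [606, 238, 216], [607, 239, 221], [608, 234, 230], [608, 233, 227], [610, 243, 235], [610, 221, 229], [611, 219, 225], [612, 211, 231], [612, 245, 234], [613, 269, 233], [614, 210, 234], [614, 231, 234], [615, 257, 233], [616, 235, 236], [617, 268, 236], [619, 210, 233], [620, 257, 234], [621, 221, 235], [623, 203, 235], [624, 238, 233], [627, 209, 236]]
side 755
[[474, 233, 220], [485, 232, 209], [498, 236, 211], [511, 239, 211], [524, 239, 215], [538, 242, 215], [552, 241, 215], [558, 258, 181], [559, 260, 185], [560, 258, 210], [561, 250, 219], [5
[... 1165 characters left out ...]
1], [495, -288, 33], [495, -286, 30], [497, -295, 86], [497, -293, 84], [500, -295, 88], [500, -293, 84], [500, -285, 85], [508, -293, 6], [508, -284, 7], [510, -293, 8], [510, -291, 6], [513, -287, 8], [513, -294, 4], [516, -287, 8], [516, -294, 5], [519, -294, 6], [519, -285, 8], [522, -294, 7], [522, -288, 6], [525, -288, 9], [525, -285, 8], [527, -285, 136], [528, -291, 6], [531, -294, 6], [534, -285, 143], [539, -289, 8], [540, -284, 4], [542, -294, 89], [542, -289, 8], [543, -294, 60], [543, -294, 32], [543, -287, 5], [543, -291, 32], [543, -287, 84], [543, -291, 83], [543, -285, 83], [545, -295, 85], [546, -293, 85], [548, -295, 86], [548, -293, 85], [548, -285, 85]] 362.9694911467109
```

```bash
cat >> h.py <<'E'
def go(*goals):
    o=observe();R0=Rn.from_euler('xyz',o['ee_rot']);P0=np.array(o['position'])
    for g in goals:
        t=R0.inv().apply(np.array(g[:3])-P0)/.5
        w=(R0.inv()*Rn.from_euler('xyz',g[3:])).as_rotvec(degrees=True)/30
        print('t',np.round(t,4),'a',np.round(w,4))
    return o
E
python3 -c "
from h import *
from math import pi
go((.268,-.564,.33,pi,0,.186),(.45,-.2,.36,pi,0,.186),(.565,.244,.36,pi,0,.186))"
```

```text
t [-0.0002 -0.0011 -0.1974] a [-1.000e-04  0.000e+00  4.922e-01]
t [ 0.6411 -0.5024 -0.2574] a [-1.000e-04  0.000e+00  4.922e-01]
t [ 1.2301 -1.2056 -0.2574] a [-1.000e-04  0.000e+00  4.922e-01]
```

```bash
python3 -m jog '[{"tz":-0.2,"az":0.49},{"tx":0.64,"ty":-0.5,"tz":-0.26,"az":0.49},{"tx":0.64,"ty":-0.5,"tz":-0.26,"az":0.49},{"tx":0.64,"ty":-0.5,"tz":-0.26,"az":0.49},{"tx":0.64,"ty":-0.5,"tz":-0.26,"az":0.49}]'
python3 -m jog '[{"tx":0.3,"ty":-0.4},{"tx":0.3,"ty":-0.4},{"tx":0.3,"ty":-0.4},{"tx":0.3,"ty":-0.4},{"tx":0.3,"ty":-0.4}]'
python3 -c "
from h import *
from math import pi
go((.54,.239,.36,pi,0,.186))"
```

```text
t [ 1.1806 -1.218  -0.2574] a [-1.000e-04  0.000e+00  4.922e-01]schema error: expected keys tx, ty, tz, ax, ay, az, jaw
schema error: expected keys tx, ty, tz, ax, ay, az, jaw
```

```bash
python3 -m jog '[{"tx":0,"ty":0,"tz":-0.2,"ax":0,"ay":0,"az":0.49,"jaw":1},{"tx":0.64,"ty":-0.5,"tz":-0.26,"ax":0,"ay":0,"az":0.49,"jaw":1},{"tx":0.64,"ty":-0.5,"tz":-0.26,"ax":0,"ay":0,"az":0.49,"jaw":1},{"tx":0.64,"ty":-0.5,"tz":-0.26,"ax":0,"ay":0,"az":0.49,"jaw":1},{"tx":0.64,"ty":-0.5,"tz":-0.26,"ax":0,"ay":0,"az":0.49,"jaw":1}]'
python3 -c "
from h import *
from math import pi
go((.45,-.2,.36,pi,0,.186),(.54,.239,.36,pi,0,.186))"
```

```text
clock: 2.4
position: [0.3566, -0.3872, 0.3205]
ee_rot: [3.141, -0.0, 0.187]
wrist_force: [2.1, -0.2, 0.4]
width: 0.0856
t [ 0.2531 -0.333  -0.0791] a [ 0.0007 -0.0004  0.002 ]
t [ 0.5932 -1.1623 -0.0794] a [ 0.0007 -0.0004  0.002 ]
```

```bash
for i in 1 2; do python3 -m jog '[{"tx":0.3,"ty":-0.6,"tz":-0.04,"ax":0,"ay":0,"az":0,"jaw":1},{"tx":0.3,"ty":-0.6,"tz":-0.04,"ax":0,"ay":0,"az":0,"jaw":1},{"tx":0.3,"ty":-0.6,"tz":-0.04,"ax":0,"ay":0,"az":0,"jaw":1},{"tx":0.3,"ty":-0.6,"tz":-0.04,"ax":0,"ay":0,"az":0,"jaw":1},{"tx":0.3,"ty":-0.6,"tz":-0.04,"ax":0,"ay":0,"az":0,"jaw":1}]'; done
python3 -c "
from h import *
from math import pi
go((.54,.239,.36,pi,0,.186))"
```

```text
clock: 2.9
position: [0.4244, -0.1469, 0.3353]
ee_rot: [3.141, -0.001, 0.187]
wrist_force: [0.7, 0.2, -0.6]
width: 0.0855
clock: 3.4
position: [0.4925, 0.0931, 0.3502]
ee_rot: [3.141, -0.001, 0.187]
wrist_force: [0.4, -1.4, -0.1]
width: 0.0857
t [ 0.1475 -0.269  -0.0196] a [ 0.0003 -0.0013  0.0017]
```

```bash
python3 -m jog '[{"tx":0.1,"ty":-0.28,"tz":-0.02,"ax":0,"ay":0,"az":0,"jaw":1},{"tx":0.1,"ty":-0.28,"tz":-0.02,"ax":0,"ay":0,"az":0,"jaw":1},{"tx":0.1,"ty":-0.28,"tz":-0.02,"ax":0,"ay":0,"az":0,"jaw":1},{"tx":0.1,"ty":-0.28,"tz":-0.02,"ax":0,"ay":0,"az":0,"jaw":1},{"tx":0.1,"ty":-0.28,"tz":-0.02,"ax":0,"ay":0,"az":0,"jaw":1}]'
python3 - <<'E'
from h import *
o=observe();p=snapshot('wrist');print(np.round(p['mount'],3),o['position'])
save(p,'w1.png');C=cloud(p,o);np.save('w1.npy',C)
for k in('broad_knife_hole','broad_knife_grip','bend_left'):
  for d in tip_of(k,p)[:2]:
    u,v=d['at'];print(k,round(d['p'],2),np.round(d['at']),np.round(px(p,u,v,zat(p,u,v),o),4))
ex=np.array([np.cos(.1862),np.sin(.1862)]);ey=np.array([-ex[1],ex[0]])
D=C[...,:2]-[.6175,.162];a=D@ex;b=D@ey;z=C[...,2]
m=(a<-.02)&(a>-.14)&(abs(b-.09)<.012)&(z>.19)&(z<.24)
for lo in np.arange(-.140,-.015,.008):
  q=m&(a>=lo)&(a<lo+.008)
  if q.sum()>5: print(round(lo+.004,3),q.sum(),'y',np.round(np.median(b[q]),4),'ztop',np.round(np.percentile(z[q],[50,85]),4))
q=(abs(b-.09)<.045)&(a>-.06)&(a<-.015)&(z>.12)&(z<.226)
print('knife',np.round(np.percentile(a[q],[2,50,98]),4),np.round(np.percentile(b[q],[2,50,98]),4))
E
```

```text
clock: 3.9
position: [0.5152, 0.239, 0.3593]
ee_rot: [-3.142, 0.001, 0.189]
wrist_force: [0.6, -0.9, 0.9]
width: 0.0851
[[ 0.    -0.961 -0.276  0.069]
 [ 1.     0.001 -0.001  0.001]
 [ 0.001 -0.276  0.961 -0.142]
 [ 0.     0.     0.     1.   ]] [0.51516723 0.23903731 0.35931478]
broad_knife_hole 0.57 [259. 127.] [0.5667 0.2445 0.223 ]
broad_knife_grip 0.92 [257. 122.] [0.5703 0.247  0.2224]
bend_left 0.88 [256. 145.] [0.5492 0.2437 0.2167]
-0.128 25 y 0.0915 ztop [0.2204 0.2213]
-0.12 49 y 0.0915 ztop [0.2123 0.2167]
-0.112 36 y 0.0916 ztop [0.2119 0.2126]
-0.104 37 y 0.0916 ztop [0.2121 0.2132]
-0.096 45 y 0.0907 ztop [0.2129 0.2138]
-0.088 46 y 0.0907 ztop [0.2138 0.2147]
-0.08 45 y 0.0917 ztop [0.2144 0.2154]
-0.072 48 y 0.0913 ztop [0.215 0.216]
-0.064 48 y 0.0914 ztop [0.2159 0.2167]
-0.056 53 y 0.091 ztop [0.2166 0.2171]
-0.048 49 y 0.0919 ztop [0.2171 0.2178]
-0.04 106 y 0.0911 ztop [0.2207 0.2228]
-0.032 246 y 0.0903 ztop [0.2213 0.2228]
-0.024 81 y 0.0921 ztop [0.2163 0.2175]
knife [-0.0579 -0.0329 -0.0156] [0.078  0.0913 0.1052]
```

View pics/w1.png

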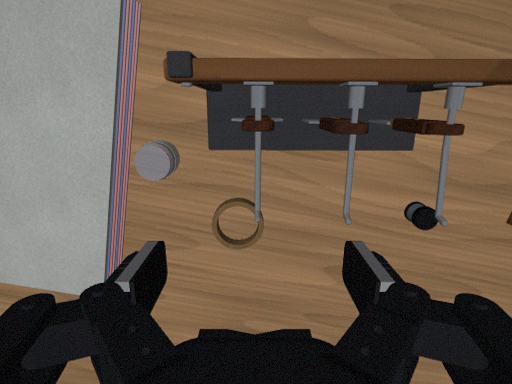

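```bash
python3 -c "
from h import *
from math import pi
go((.5603,.2440,.25,pi,0,.1862),(.5603,.2440,.167,pi,0,.1862))"
```

```text
t [0.0904 0.0022 0.2198] a [ 0.001  -0.0005 -0.0013]
t [0.0903 0.0022 0.3858] a [ 0.001  -0.0005 -0.0013]
```

```bash
python3 -m jog '[{"tx":0.0903,"ty":0.002,"tz":0.05,"ax":0,"ay":0,"az":0,"jaw":0.6},{"tx":0.0903,"ty":0.002,"tz":0.15,"ax":0,"ay":0,"az":0,"jaw":0.6},{"tx":0.0903,"ty":0.002,"tz":0.24,"ax":0,"ay":0,"az":0,"jaw":0.6},{"tx":0.0903,"ty":0.002,"tz":0.27,"ax":0,"ay":0,"az":0,"jaw":0.6},{"tx":0.0903,"ty":0.002,"tz":0.27,"ax":0,"ay":0,"az":0,"jaw":0.6}]'
python3 - <<'E'
from h import *
from math import pi
o=go((.5603,.2440,.167,pi,0,.1862));p=snapshot('wrist');save(p,'w2.png')
E
```

```text
clock: 4.6
position: [0.5596, 0.2445, 0.2238]
ee_rot: [3.141, 0.002, 0.186]
wrist_force: [0.9, -0.1, 1.2]
width: 0.0687
t [0.0015 0.0012 0.1137] a [0.0015 0.0048 0.0004]
```

View pics/w2.png

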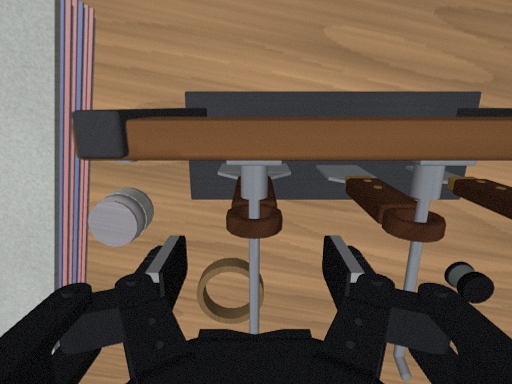

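```bash
python3 -m jog '[{"tx":0.0015,"ty":0.001,"tz":0.04,"ax":0,"ay":0,"az":0,"jaw":0.6},{"tx":0.0015,"ty":0.001,"tz":0.07,"ax":0,"ay":0,"az":0,"jaw":0.6},{"tx":0.0015,"ty":0.001,"tz":0.09,"ax":0,"ay":0,"az":0,"jaw":0.6},{"tx":0.0015,"ty":0.001,"tz":0.1,"ax":0,"ay":0,"az":0,"jaw":0.6},{"tx":0.0015,"ty":0.001,"tz":0.1,"ax":0,"ay":0,"az":0,"jaw":0.6}]'
python3 -m jog '[{"tx":0,"ty":0,"tz":0.005,"ax":0,"ay":0,"az":0,"jaw":0.6},{"tx":0,"ty":0,"tz":0.01,"ax":0,"ay":0,"az":0,"jaw":0.6},{"tx":0,"ty":0,"tz":0.012,"ax":0,"ay":0,"az":0,"jaw":0.6},{"tx":0,"ty":0,"tz":0.012,"ax":0,"ay":0,"az":0,"jaw":0.6},{"tx":0,"ty":0,"tz":0.012,"ax":0,"ay":0,"az":0,"jaw":0.6}]'
python3 -c "
from h import *
print(observe()['wrist_force'],observe()['position'])"
```

```text
clock: 5.15
position: [0.5608, 0.2452, 0.1747]
ee_rot: [3.142, 0.0, 0.187]
wrist_force: [0.7, -1.1, 0.4]
width: 0.0682
clock: 5.65
position: [0.5609, 0.2452, 0.1689]
ee_rot: [-3.141, -0.0, 0.187]
wrist_force: [-1.0, -0.7, 0.1]
width: 0.0682
[-0.96896496 -0.68129121  0.11116997] [0.56086098 0.24518996 0.16886356]
```

```bash
python3 -m jog '[{"tx":0,"ty":0.002,"tz":0.002,"ax":0,"ay":0,"az":0,"jaw":0.6},{"tx":0,"ty":0.002,"tz":0.002,"ax":0,"ay":0,"az":0,"jaw":0},{"tx":0,"ty":0.002,"tz":0.002,"ax":0,"ay":0,"az":0,"jaw":-0.2},{"tx":0,"ty":0.002,"tz":0.002,"ax":0,"ay":0,"az":0,"jaw":-1},{"tx":0,"ty":0.002,"tz":0.002,"ax":0,"ay":0,"az":0,"jaw":-1}]' 40
python3 -m jog '[{"tx":0,"ty":0,"tz":0,"ax":0,"ay":0,"az":0,"jaw":-1},{"tx":0,"ty":0,"tz":0,"ax":0,"ay":0,"az":0,"jaw":-1},{"tx":0,"ty":0,"tz":0,"ax":0,"ay":0,"az":0,"jaw":-1},{"tx":0,"ty":0,"tz":0,"ax":0,"ay":0,"az":0,"jaw":-1}]'
```

```text
clock: 6.15
position: [0.5611, 0.2441, 0.1679]
ee_rot: [3.142, -0.0, 0.187]
wrist_force: [-0.6, -0.4, 1.8]
width: 0.0293
clock: 6.55
position: [0.5611, 0.2441, 0.1678]
ee_rot: [-3.142, -0.0, 0.187]
wrist_force: [1.7, -1.8, 4.6]
width: 0.0291
```

```bash
python3 -m jog '[{"tx":0,"ty":0,"tz":-0.006,"ax":0,"ay":0,"az":0,"jaw":-1},{"tx":0,"ty":0,"tz":-0.014,"ax":0,"ay":0,"az":0,"jaw":-1},{"tx":0,"ty":0,"tz":-0.014,"ax":0,"ay":0,"az":0,"jaw":-1},{"tx":0,"ty":0,"tz":-0.014,"ax":0,"ay":0,"az":0,"jaw":-1}]'
python3 - <<'E'
from h import *
o=observe();p=snapshot('wrist');save(p,'w3.png');C=cloud(p,o)
F=[]
for i in range(4): F.append(observe()['wrist_force']);snapshot('wrist')
print(np.round(F,1))
ex=np.array([np.cos(.1862),np.sin(.1862)]);ey=np.array([-ex[1],ex[0]])
D=C[...,:2]-[.6175,.162];a=D@ex;b=D@ey;z=C[...,2]
m=(abs(b-.09)<.018)&(a<-.024)&(a>-.048)&(z>.218)&(z<.26);print('eye',m.sum(),np.round(np.percentile(z[m],[10,50,90]),4),np.round(np.percentile(a[m],[5,50,95]),4),np.round(np.percentile(b[m],[5,50,95]),4))
E
```

```text
clock: 6.95
position: [0.561, 0.2442, 0.1748]
ee_rot: [-3.142, -0.0, 0.187]
wrist_force: [0.4, -0.1, -0.5]
width: 0.029
[[ 0.2  0.4 -0.2]
 [ 1.   0.2 -1.4]
 [ 0.2 -0.3 -2. ]
 [-0.2  0.2 -1.4]]
eye 7320 [0.2239 0.2482 0.2581] [-0.0366 -0.03   -0.0241] [0.0741 0.0903 0.1062]
```

View pics/w3.png

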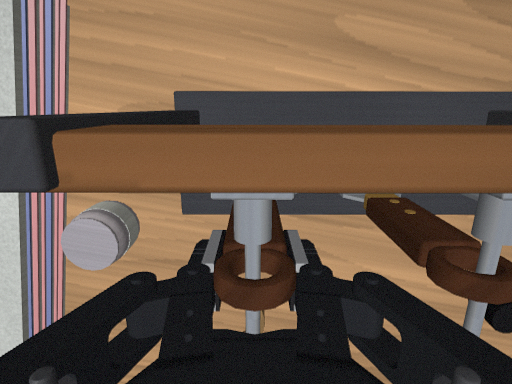

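```bash
python3 -m jog '[{"tx":-0.02,"ty":0,"tz":0.0,"ax":0,"ay":0,"az":0,"jaw":-1},{"tx":-0.05,"ty":0,"tz":0.001,"ax":0,"ay":0.03,"az":0,"jaw":-1},{"tx":-0.053,"ty":0,"tz":0.0024,"ax":0,"ay":0.1,"az":0,"jaw":-1},{"tx":-0.053,"ty":0,"tz":0.0024,"ax":0,"ay":0.162,"az":0,"jaw":-1},{"tx":-0.053,"ty":0,"tz":0.0024,"ax":0,"ay":0.162,"az":0,"jaw":-1}]' 
python3 -m jog '[{"tx":-0.03,"ty":0,"tz":0.0,"ax":0,"ay":0,"az":0,"jaw":-1},{"tx":-0.06,"ty":0,"tz":0,"ax":0,"ay":0,"az":0,"jaw":-1},{"tx":-0.06,"ty":0,"tz":0,"ax":0,"ay":0,"az":0,"jaw":-1},{"tx":-0.06,"ty":0,"tz":0,"ax":0,"ay":0,"az":0,"jaw":-1}]'
python3 - <<'E'
from h import *
o=observe();p=snapshot('wrist');save(p,'w4.png')
F=[]
for i in range(4): F.append(observe()['wrist_force']);snapshot('side')
print(np.round(F,1), o['position'],o['ee_rot'])
E
```

```text
clock: 7.7
position: [0.5338, 0.2391, 0.1738]
ee_rot: [3.141, -0.085, 0.188]
wrist_force: [-0.1, 0.1, -0.7]
width: 0.0295
clock: 8.1
position: [0.5058, 0.2337, 0.1712]
ee_rot: [3.142, -0.085, 0.187]
wrist_force: [0.5, 0.9, -1.5]
width: 0.029
[[-0.1  0.7 -1.1]
 [-0.5 -1.  -1.1]
 [ 0.1 -0.2 -1.2]
 [ 0.8  0.5 -1.7]] [0.50579776 0.2336641  0.17118627] [ 3.14158939 -0.08464313  0.18717386]
```

View pics/w4.png

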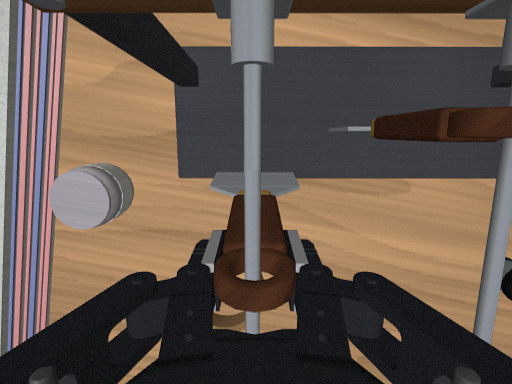

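```bash
python3 -m jog '[{"tx":0,"ty":0,"tz":-0.006,"ax":0,"ay":0,"az":0,"jaw":-1},{"tx":0,"ty":0,"tz":-0.01,"ax":0,"ay":0,"az":0,"jaw":-1},{"tx":0,"ty":0,"tz":-0.01,"ax":0,"ay":0,"az":0,"jaw":-1},{"tx":0,"ty":0,"tz":-0.01,"ax":0,"ay":0,"az":0,"jaw":-1}]' 
python3 -m jog '[{"tx":0,"ty":0,"tz":-0.001,"ax":0,"ay":0,"az":0,"jaw":-1},{"tx":0,"ty":0,"tz":-0.001,"ax":0,"ay":0,"az":0,"jaw":-1},{"tx":0,"ty":0,"tz":-0.001,"ax":0,"ay":0,"az":0,"jaw":-1}]'|grep -E 'pos|force'
python3 - <<'E'
from h import *
F=[]
for i in range(4): F.append(observe()['wrist_force']);snapshot('side')
print(np.mean(F,0))
E
```

```text
clock: 8.75
position: [0.5052, 0.2336, 0.1761]
ee_rot: [-3.142, -0.085, 0.187]
wrist_force: [-0.4, 0.4, -0.7]
width: 0.029
position: [0.5051, 0.2336, 0.1764]
wrist_force: [0.6, -1.1, -1.3]
[ 0.20059292  0.01083939 -1.53096754]
```

```bash
cat > f.py <<'E'
from h import *
F=[]
for i in range(4): F.append(observe()['wrist_force']);snapshot('side')
o=observe();ex=np.array([np.cos(.1862),np.sin(.1862)]);d=np.array(o['position'][:2])-[.6175,.162]
print('F',np.round(np.mean(F,0),2),'a %.4f b %.4f z %.4f'%(d@ex,d@[-ex[1],ex[0]],o['position'][2]),o['clock'])
E
python3 -m jog '[{"tx":0,"ty":0,"tz":-0.001,"ax":0,"ay":0,"az":0,"jaw":-1},{"tx":0,"ty":0,"tz":-0.001,"ax":0,"ay":0,"az":0,"jaw":-1},{"tx":0,"ty":0,"tz":-0.001,"ax":0,"ay":0,"az":0,"jaw":-1}]'|grep -E 'force' ; python3 f.py
```

```text
wrist_force: [-0.3, 0.8, -1.0]
F [-0.77 -0.08 -1.51] a -0.0972 b 0.0911 z 0.1770 9.75
```

```bash
python3 -m jog '[{"tx":0,"ty":0,"tz":-0.001,"ax":0,"ay":0,"az":0,"jaw":-1},{"tx":0,"ty":0,"tz":-0.001,"ax":0,"ay":0,"az":0,"jaw":-1},{"tx":0,"ty":0,"tz":-0.001,"ax":0,"ay":0,"az":0,"jaw":-1}]'|grep -E 'force' ; python3 f.py
```

```text
wrist_force: [0.1, -0.3, -0.7]
F [-0.05 -0.24 -1.46] a -0.0973 b 0.0911 z 0.1775 10.25
```

```bash
python3 -m jog '[{"tx":0,"ty":0,"tz":-0.001,"ax":0,"ay":0,"az":0,"jaw":-1},{"tx":0,"ty":0,"tz":-0.001,"ax":0,"ay":0,"az":0,"jaw":-1},{"tx":0,"ty":0,"tz":-0.001,"ax":0,"ay":0,"az":0,"jaw":-1}]'|grep -E 'force' ; python3 f.py
```

```text
wrist_force: [-0.6, 0.6, -1.5]
F [-0.31  0.39 -1.76] a -0.0973 b 0.0912 z 0.1779 10.75
```

```bash
python3 -m jog '[{"tx":0,"ty":0,"tz":-0.001,"ax":0,"ay":0,"az":0,"jaw":-1},{"tx":0,"ty":0,"tz":-0.001,"ax":0,"ay":0,"az":0,"jaw":-1},{"tx":0,"ty":0,"tz":-0.001,"ax":0,"ay":0,"az":0,"jaw":-1}]'|grep -E 'force' ; python3 f.py
```

```text
wrist_force: [0.8, 1.0, -6.3]
F [ 0.98  0.72 -6.53] a -0.0974 b 0.0911 z 0.1784 11.25
```

```bash
python3 -m jog '[{"tx":0,"ty":0,"tz":0.0008,"ax":0,"ay":0,"az":0,"jaw":-1},{"tx":-0.004,"ty":0,"tz":0.0008,"ax":0,"ay":0,"az":0,"jaw":-1},{"tx":-0.008,"ty":0,"tz":0.0008,"ax":0,"ay":0,"az":0,"jaw":-1},{"tx":-0.012,"ty":0,"tz":0.0008,"ax":0,"ay":0,"az":0,"jaw":-1},{"tx":-0.012,"ty":0,"tz":0.0008,"ax":0,"ay":0,"az":0,"jaw":-1}]'|grep -E 'force' ; python3 f.py
```

```text
wrist_force: [0.2, 0.0, -2.9]
F [-0.64  0.09 -3.59] a -0.1035 b 0.0911 z 0.1775 11.95
```

```bash
python3 -m jog '[{"tx":-0.004,"ty":0,"tz":0,"ax":0,"ay":0,"az":0,"jaw":-1},{"tx":-0.008,"ty":0,"tz":0,"ax":0,"ay":0,"az":0,"jaw":-1},{"tx":-0.012,"ty":0,"tz":0,"ax":0,"ay":0,"az":0,"jaw":-1},{"tx":-0.014,"ty":0,"tz":0,"ax":0,"ay":0,"az":0,"jaw":-1},{"tx":-0.014,"ty":0,"tz":0,"ax":0,"ay":0,"az":0,"jaw":-1}]'|grep -E 'force' ; python3 f.py
```

```text
wrist_force: [-0.1, -0.4, -4.2]
F [-0.03 -0.13 -4.06] a -0.1104 b 0.0911 z 0.1769 12.65
```

```bash
python3 -m jog '[{"tx":-0.004,"ty":0,"tz":0,"ax":0,"ay":0,"az":0,"jaw":-1},{"tx":-0.008,"ty":0,"tz":0,"ax":0,"ay":0,"az":0,"jaw":-1},{"tx":-0.01,"ty":0,"tz":0,"ax":0,"ay":0,"az":0,"jaw":-1},{"tx":-0.01,"ty":0,"tz":0,"ax":0,"ay":0,"az":0,"jaw":-1}]'|grep -E 'force' ; python3 f.py
```

```text
wrist_force: [-0.1, -0.3, -3.3]
F [-0.14  0.34 -2.85] a -0.1154 b 0.0911 z 0.1765 13.25
```

```bash
python3 -m jog '[{"tx":-0.002,"ty":0,"tz":0,"ax":0,"ay":0,"az":0,"jaw":-1},{"tx":-0.004,"ty":0,"tz":0,"ax":0,"ay":0,"az":0,"jaw":-1},{"tx":-0.004,"ty":0,"tz":0,"ax":0,"ay":0,"az":0,"jaw":-1}]'|grep -E 'force' ; python3 f.py
```

```text
wrist_force: [1.5, 0.6, -4.1]
F [ 0.79 -0.04 -3.64] a -0.1173 b 0.0911 z 0.1764 13.75
```

```bash
python3 -m jog '[{"tx":-0.002,"ty":0,"tz":0,"ax":0,"ay":0,"az":0,"jaw":-1},{"tx":-0.004,"ty":0,"tz":0,"ax":0,"ay":0,"az":0,"jaw":-1},{"tx":-0.004,"ty":0,"tz":0,"ax":0,"ay":0,"az":0,"jaw":-1}]'|grep -E 'force' ; python3 f.py
```

```text
wrist_force: [1.9, -0.4, -3.7]
F [ 0.93  0.27 -3.39] a -0.1193 b 0.0911 z 0.1762 14.25
```

```bash
python3 -m jog '[{"tx":-0.002,"ty":0,"tz":0,"ax":0,"ay":0,"az":0,"jaw":-1},{"tx":-0.004,"ty":0,"tz":0,"ax":0,"ay":0,"az":0,"jaw":-1},{"tx":-0.004,"ty":0,"tz":0,"ax":0,"ay":0,"az":0,"jaw":-1}]'|grep -E 'force' ; python3 f.py
```

```text
wrist_force: [-0.2, 0.6, -2.9]
F [ 0.27  0.58 -3.22] a -0.1213 b 0.0911 z 0.1760 14.75
```

```bash
python3 -m jog '[{"tx":-0.001,"ty":0,"tz":0,"ax":0,"ay":0,"az":0,"jaw":-1},{"tx":-0.003,"ty":0,"tz":0,"ax":0,"ay":0,"az":0,"jaw":-1},{"tx":-0.003,"ty":0,"tz":0,"ax":0,"ay":0,"az":0,"jaw":-1}]'|grep -E 'force' ; python3 f.py
```

```text
wrist_force: [1.2, -0.0, -3.4]
F [ 0.66  0.19 -3.4 ] a -0.1228 b 0.0911 z 0.1759 15.25
```

```bash
python3 -m jog '[{"tx":-0.001,"ty":0,"tz":0,"ax":0,"ay":0,"az":0,"jaw":-1},{"tx":-0.003,"ty":0,"tz":0,"ax":0,"ay":0,"az":0,"jaw":-1},{"tx":-0.003,"ty":0,"tz":0,"ax":0,"ay":0,"az":0,"jaw":-1}]'|grep -E 'force' ; python3 f.py
```

```text
wrist_force: [2.0, 0.1, -3.1]
F [ 1.06  0.37 -3.45] a -0.1243 b 0.0911 z 0.1758 15.75
```

```bash
python3 -m jog '[{"tx":-0.001,"ty":0,"tz":0,"ax":0,"ay":0,"az":0,"jaw":-1},{"tx":-0.003,"ty":0,"tz":0,"ax":0,"ay":0,"az":0,"jaw":-1},{"tx":-0.003,"ty":0,"tz":0,"ax":0,"ay":0,"az":0,"jaw":-1}]'|grep -E 'force' ; python3 f.py
```

```text
wrist_force: [0.5, 0.6, -2.1]
F [ 0.95 -0.24 -2.7 ] a -0.1258 b 0.0911 z 0.1756 16.25
```

```bash
python3 -m jog '[{"tx":-0.001,"ty":0,"tz":0,"ax":0,"ay":0,"az":0,"jaw":-1},{"tx":-0.003,"ty":0,"tz":0,"ax":0,"ay":0,"az":0,"jaw":-1},{"tx":-0.003,"ty":0,"tz":0,"ax":0,"ay":0,"az":0,"jaw":-1}]'|grep -E 'force' ; python3 f.py
```

```text
wrist_force: [0.9, 1.2, -3.2]
F [ 0.    0.43 -2.87] a -0.1273 b 0.0911 z 0.1755 16.75
```

```bash
python3 -m jog '[{"tx":-0.001,"ty":0,"tz":0,"ax":0,"ay":0,"az":0,"jaw":-1},{"tx":-0.003,"ty":0,"tz":0,"ax":0,"ay":0,"az":0,"jaw":-1},{"tx":-0.003,"ty":0,"tz":0,"ax":0,"ay":0,"az":0,"jaw":-1}]'|grep -E 'force' ; python3 f.py
```

```text
wrist_force: [-0.6, -0.7, -2.4]
F [-0.18 -0.16 -2.58] a -0.1287 b 0.0911 z 0.1754 17.25
```

```bash
python3 -m jog '[{"tx":-0.001,"ty":0,"tz":0,"ax":0,"ay":0,"az":0,"jaw":-1},{"tx":-0.003,"ty":0,"tz":0,"ax":0,"ay":0,"az":0,"jaw":-1},{"tx":-0.003,"ty":0,"tz":0,"ax":0,"ay":0,"az":0,"jaw":-1}]'|grep -E 'force' ; python3 f.py
```

```text
wrist_force: [-0.6, -0.5, -1.9]
F [-0.05  0.05 -1.63] a -0.1303 b 0.0911 z 0.1753 17.75
```

```bash
python3 -m jog '[{"tx":-0.001,"ty":0,"tz":0,"ax":0,"ay":0,"az":0,"jaw":-1},{"tx":-0.003,"ty":0,"tz":0,"ax":0,"ay":0,"az":0,"jaw":-1},{"tx":-0.003,"ty":0,"tz":0,"ax":0,"ay":0,"az":0,"jaw":-1}]'|grep -E 'force' ; python3 f.py
```

```text
wrist_force: [-0.4, 0.1, -0.6]
F [ 0.32  0.07 -1.2 ] a -0.1317 b 0.0911 z 0.1752 18.25
```

```bash
python3 -m jog '[{"tx":-0.001,"ty":0,"tz":0,"ax":0,"ay":0,"az":0,"jaw":-1},{"tx":-0.003,"ty":0,"tz":0,"ax":0,"ay":0,"az":0,"jaw":-1},{"tx":-0.003,"ty":0,"tz":0,"ax":0,"ay":0,"az":0,"jaw":-1}]'|grep -E 'force' ; python3 f.py
```

```text
wrist_force: [0.2, 0.1, -1.7]
F [ 0.15 -0.19 -1.72] a -0.1332 b 0.0911 z 0.1750 18.75
```

```bash
python3 -m jog '[{"tx":-0.001,"ty":0,"tz":0,"ax":0,"ay":0,"az":0,"jaw":-1},{"tx":-0.003,"ty":0,"tz":0,"ax":0,"ay":0,"az":0,"jaw":-1},{"tx":-0.003,"ty":0,"tz":0,"ax":0,"ay":0,"az":0,"jaw":-1}]'|grep -E 'force' ; python3 f.py
```

```text
wrist_force: [-0.1, -0.9, -1.3]
F [ 0.09 -0.42 -1.71] a -0.1347 b 0.0911 z 0.1749 19.25
```

```bash
python3 -m jog '[{"tx":-0.002,"ty":0,"tz":0,"ax":0,"ay":0,"az":0,"jaw":-1},{"tx":-0.005,"ty":0,"tz":0,"ax":0,"ay":0,"az":0,"jaw":-1},{"tx":-0.005,"ty":0,"tz":0,"ax":0,"ay":0,"az":0,"jaw":-1}]'|grep -E 'force' ; python3 f.py
```

```text
wrist_force: [-0.0, 0.1, -1.9]
F [ 0.07 -0.14 -1.74] a -0.1372 b 0.0911 z 0.1747 19.75
```

```bash
python3 -m jog '[{"tx":-0.002,"ty":0,"tz":0,"ax":0,"ay":0,"az":0,"jaw":-1},{"tx":-0.005,"ty":0,"tz":0,"ax":0,"ay":0,"az":0,"jaw":-1},{"tx":-0.005,"ty":0,"tz":0,"ax":0,"ay":0,"az":0,"jaw":-1}]'|grep -E 'force' ; python3 f.py
```

```text
wrist_force: [-0.9, 0.1, -1.2]
F [ 0.03  0.44 -1.67] a -0.1396 b 0.0911 z 0.1745 20.25
```

```bash
python3 -m jog '[{"tx":-0.003,"ty":0,"tz":0,"ax":0,"ay":0,"az":0,"jaw":-1},{"tx":-0.008,"ty":0,"tz":0,"ax":0,"ay":0,"az":0,"jaw":-1},{"tx":-0.013,"ty":0,"tz":0,"ax":0,"ay":0,"az":0,"jaw":-1},{"tx":-0.018,"ty":0,"tz":0,"ax":0,"ay":0,"az":0,"jaw":-1},{"tx":-0.018,"ty":0,"tz":0,"ax":0,"ay":0,"az":0,"jaw":-1}]'|grep -E 'force' ; python3 f.py
```

```text
wrist_force: [-0.1, -0.4, -1.3]
F [ 0.18  0.23 -1.53] a -0.1485 b 0.0911 z 0.1737 20.95
```

```bash
python3 -m jog '[{"tx":-0.04,"ty":0,"tz":0,"ax":0,"ay":0,"az":0,"jaw":-1},{"tx":-0.1,"ty":0,"tz":0,"ax":0,"ay":0,"az":0,"jaw":-1},{"tx":-0.12,"ty":0,"tz":-0.08,"ax":0,"ay":0,"az":0,"jaw":-1},{"tx":-0.12,"ty":0,"tz":-0.16,"ax":0,"ay":-0.162,"az":0,"jaw":-1},{"tx":-0.12,"ty":0,"tz":-0.25,"ax":0,"ay":-0.162,"az":0,"jaw":-1}]'
python3 -c "
from h import *
from math import pi
go((.45,0,.31,pi,0,.07),(.480,-.279,.31,pi,0,-.049))"
```

```text
clock: 21.45
position: [0.3853, 0.211, 0.2947]
ee_rot: [-3.14, 0.004, 0.187]
wrist_force: [0.9, -0.4, -2.8]
width: 0.0292
t [ 0.0483  0.4386 -0.0314] a [-0.0019  0.0074  0.2244]
t [ 0.0033  0.9981 -0.0319] a [-0.0015  0.0075  0.4517]
```

```bash
python3 -m jog '[{"tx":0.0,"ty":0.04,"tz":-0.02,"ax":0,"ay":0.0075,"az":0.05,"jaw":-1},{"tx":0,"ty":0.12,"tz":-0.03,"ax":0,"ay":0.0075,"az":0.1,"jaw":-1},{"tx":0,"ty":0.2,"tz":-0.03,"ax":0,"ay":0.0075,"az":0.2,"jaw":-1},{"tx":0,"ty":0.28,"tz":-0.03,"ax":0,"ay":0.0075,"az":0.3,"jaw":-1},{"tx":0,"ty":0.36,"tz":-0.03,"ax":0,"ay":0.0075,"az":0.45,"jaw":-1}]'
python3 -c "
from h import *
from math import pi
go((.480,-.279,.31,pi,0,-.049))"
```

```text
clock: 21.95
position: [0.419, 0.0324, 0.3084]
ee_rot: [-3.141, -0.005, -0.051]
wrist_force: [1.2, -0.3, -1.8]
width: 0.0292
t [ 0.1534  0.6158 -0.0027] a [-0.0009 -0.0087 -0.003 ]
```

```bash
python3 -m jog '[{"tx":0.02,"ty":0.07,"tz":0,"ax":0,"ay":0,"az":0,"jaw":-1},{"tx":0.04,"ty":0.15,"tz":0,"ax":0,"ay":0,"az":0,"jaw":-1},{"tx":0.06,"ty":0.23,"tz":0,"ax":0,"ay":0,"az":0,"jaw":-1},{"tx":0.08,"ty":0.31,"tz":0,"ax":0,"ay":0,"az":0,"jaw":-1},{"tx":0.1,"ty":0.39,"tz":0,"ax":0,"ay":0,"az":0,"jaw":-1}]' | head -2
python3 -m jog '[{"tx":0.02,"ty":0.08,"tz":0,"ax":0,"ay":0,"az":0,"jaw":-1},{"tx":0.04,"ty":0.15,"tz":0,"ax":0,"ay":0,"az":0,"jaw":-1},{"tx":0.05,"ty":0.2,"tz":0,"ax":0,"ay":0,"az":0,"jaw":-1},{"tx":0.053,"ty":0.226,"tz":0,"ax":0,"ay":0,"az":0,"jaw":-1},{"tx":0.053,"ty":0.226,"tz":0,"ax":0,"ay":0,"az":0,"jaw":-1}]'
python3 - <<'E'
from h import *
from math import pi
o=go((.480,-.279,.31,pi,0,-.049))
p=snapshot('wrist');s=snapshot('side');t=snapshot('top')
cv2.imwrite('pics/d.png',np.hstack([p['frame'],cv2.resize(s['frame'][70:230,250:370],(288,384),interpolation=3)])[...,::-1])
for n,q,oo in(('w',p,o),('s',s,None),('t',t,None)):
  for k in('slot','caddy','broad_knife_edge'):
    for d in tip_of(k,q)[:1]:
      u,v=d['at'];print(n,k,round(d['p'],2),np.round(d['at']),np.round(px(q,u,v,zat(q,u,v),oo),4))
C=cloud(p,o);z=C[...,2]
m=(z>.078)&(z<.094)&(C[...,0]>.44)&(C[...,0]<.58)&(C[...,1]>-.36)&(C[...,1]<-.2)
r=cv2.minAreaRect(C[m][:,:2].astype(np.float32)*1000);print('caddy w',r,np.round(cv2.boxPoints(r)).tolist())
# blade seen from side
S=cloud(s);m=(S[...,2]>.16)&(S[...,2]<.25)&(S[...,0]>.44)&(S[...,0]<.53)&(S[...,1]>-.34)&(S[...,1]<-.22)
for lo in np.arange(.16,.25,.015):
  q=m&(S[...,2]>=lo)&(S[...,2]<lo+.015)
  if q.sum()>3: print(round(lo,3),q.sum(),np.round(np.percentile(S[q],[3,50,97],0)[:,:2],4).tolist())
E
```

```text
clock: 22.45
position: [0.4595, -0.165, 0.3084]
clock: 22.95
position: [0.4801, -0.2786, 0.3079]
ee_rot: [-3.141, -0.003, -0.05]
wrist_force: [-0.5, -0.5, -1.4]
width: 0.0288
t [-0.0001  0.0009 -0.0042] a [-0.0008 -0.0063 -0.0026]
w slot 0.75 [255. 163.] [ 0.4741 -0.279   0.0381]
w caddy 0.89 [251. 132.] [ 0.5147 -0.276   0.0055]
w broad_knife_edge 0.55 [253. 179.] [ 0.4873 -0.2779  0.1881]
s slot 0.81 [315. 167.] [ 0.4902 -0.3036  0.0617]
s caddy 0.93 [303. 186.] [ 0.5021 -0.2317  0.0277]
s broad_knife_edge 0.76 [315. 140.] [ 0.4843 -0.2681  0.1847]
t slot 0.97 [362. 217.] [ 0.4811 -0.3013  0.0061]
t caddy 0.75 [353. 206.] [ 0.5126 -0.2761  0.0058]
t broad_knife_edge 0.39 [375. 208.] [ 0.4838 -0.2132  0.4051]
caddy w ((508.2493896484375, -278.6116943359375), (92.0744400024414, 78.74927520751953), 87.16095733642578) [[467.0, -323.0], [545.0, -327.0], [550.0, -235.0], [471.0, -231.0]]
0.175 28 [[0.483, -0.3063], [0.4847, -0.275], [0.4883, -0.2444]]
0.19 37 [[0.4824, -0.3065], [0.4849, -0.2676], [0.4878, -0.2404]]
0.205 38 [[0.4823, -0.3064], [0.4844, -0.2717], [0.487, -0.2409]]
0.22 36 [[0.4824, -0.3085], [0.4849, -0.2709], [0.487, -0.2419]]
0.235 22 [[0.4831, -0.2906], [0.4845, -0.2662], [0.4878, -0.2516]]
```

View pics/d.png

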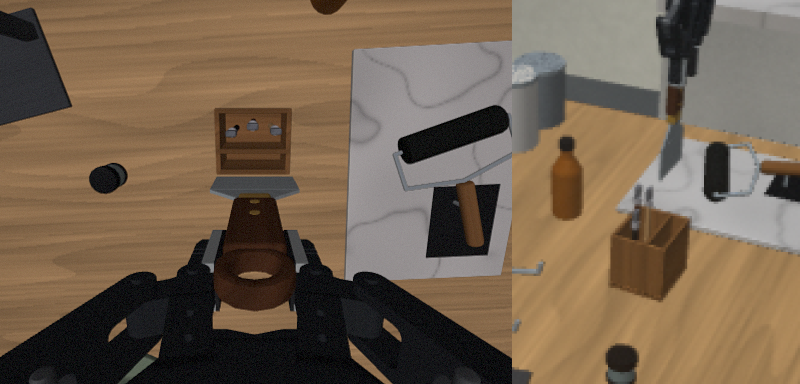

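```bash
python3 -m jog '[{"tx":0,"ty":-0.002,"tz":0.04,"ax":0,"ay":-0.006,"az":0,"jaw":-1},{"tx":0,"ty":-0.002,"tz":0.09,"ax":0,"ay":-0.006,"az":0,"jaw":-1},{"tx":0,"ty":-0.002,"tz":0.13,"ax":0,"ay":-0.006,"az":0,"jaw":-1},{"tx":0,"ty":-0.002,"tz":0.16,"ax":0,"ay":-0.006,"az":0,"jaw":-1},{"tx":0,"ty":-0.002,"tz":0.16,"ax":0,"ay":-0.006,"az":0,"jaw":-1}]'
python3 - <<'E'
from h import *
o=observe();p=snapshot('wrist');s=snapshot('side')
cv2.imwrite('pics/e.png',np.hstack([cv2.resize(p['frame'][60:300,130:380],(400,384)),cv2.resize(s['frame'][120:220,270:370],(384,384),interpolation=3)])[...,::-1])
E
```

```text
clock: 24.05
position: [0.48, -0.2758, 0.2266]
ee_rot: [-3.14, 0.002, -0.048]
wrist_force: [-0.5, -0.8, -0.8]
width: 0.0291
```

View pics/e.png

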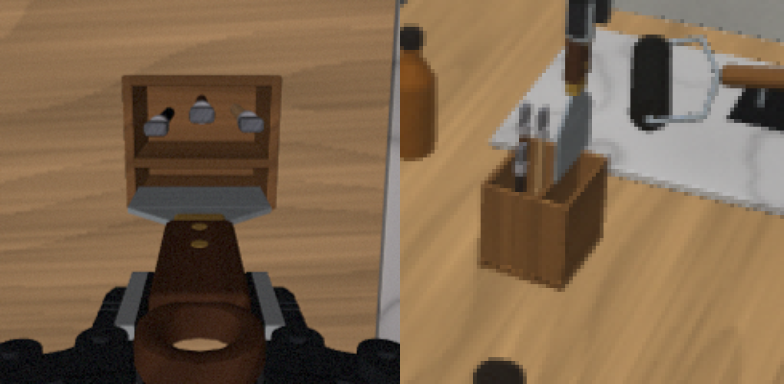

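```bash
python3 -m jog '[{"tx":0,"ty":0,"tz":0.01,"ax":0,"ay":0,"az":0,"jaw":-1},{"tx":0,"ty":0,"tz":0.02,"ax":0,"ay":0,"az":0,"jaw":-1},{"tx":0,"ty":0,"tz":0.03,"ax":0,"ay":0,"az":0,"jaw":-1},{"tx":0,"ty":0,"tz":0.04,"ax":0,"ay":0,"az":0,"jaw":-1},{"tx":0,"ty":0,"tz":0.05,"ax":0,"ay":0,"az":0,"jaw":-1}]'; python3 f.py
```

```text
clock: 24.65
position: [0.4808, -0.2763, 0.2029]
ee_rot: [-3.141, -0.001, -0.049]
wrist_force: [-0.3, 0.4, -1.5]
width: 0.0293
F [-0.09  0.02 -2.16] a -0.2155 b -0.4054 z 0.2032 24.85
```

```bash
python3 -m jog '[{"tx":0,"ty":0,"tz":0.02,"ax":0,"ay":0,"az":0,"jaw":-1},{"tx":0,"ty":0,"tz":0.04,"ax":0,"ay":0,"az":0,"jaw":-1},{"tx":0,"ty":0,"tz":0.06,"ax":0,"ay":0,"az":0,"jaw":-1},{"tx":0,"ty":0,"tz":0.08,"ax":0,"ay":0,"az":0,"jaw":-1},{"tx":0,"ty":0,"tz":0.1,"ax":0,"ay":0,"az":0,"jaw":-1}]'; python3 f.py
```

```text
clock: 25.35
position: [0.4807, -0.2762, 0.1522]
ee_rot: [-3.141, -0.0, -0.048]
wrist_force: [0.9, -0.1, -1.7]
width: 0.029
F [ 0.12 -0.08 -1.72] a -0.2155 b -0.4054 z 0.1532 25.55
```

```bash
python3 -m jog '[{"tx":0,"ty":0,"tz":0.01,"ax":0,"ay":0,"az":0,"jaw":-1},{"tx":0,"ty":0,"tz":0.02,"ax":0,"ay":0,"az":0,"jaw":-1},{"tx":0,"ty":0,"tz":0.03,"ax":0,"ay":0,"az":0,"jaw":-1},{"tx":0,"ty":0,"tz":0.034,"ax":0,"ay":0,"az":0,"jaw":-1},{"tx":0,"ty":0,"tz":0.034,"ax":0,"ay":0,"az":0,"jaw":-1}]'|grep force; python3 f.py
```

```text
wrist_force: [-0.1, 0.5, -0.6]
F [ 0.2   0.1  -1.37] a -0.2153 b -0.4054 z 0.1365 26.25
```

```bash
python3 -m jog '[{"tx":0,"ty":0,"tz":0.002,"ax":0,"ay":0,"az":0,"jaw":-1},{"tx":0,"ty":0,"tz":0.003,"ax":0,"ay":0,"az":0,"jaw":-1},{"tx":0,"ty":0,"tz":0.003,"ax":0,"ay":0,"az":0,"jaw":-1}]'|grep force; python3 f.py
```

```text
wrist_force: [-0.9, 0.4, -2.4]
F [-0.15 -0.08 -1.49] a -0.2154 b -0.4054 z 0.1348 26.75
```

```bash
python3 -m jog '[{"tx":0,"ty":0,"tz":0.002,"ax":0,"ay":0,"az":0,"jaw":-1},{"tx":0,"ty":0,"tz":0.003,"ax":0,"ay":0,"az":0,"jaw":-1},{"tx":0,"ty":0,"tz":0.003,"ax":0,"ay":0,"az":0,"jaw":-1}]'|grep force; python3 f.py
```

```text
wrist_force: [0.1, -0.2, -2.0]
F [-0.06 -0.28 -1.31] a -0.2154 b -0.4054 z 0.1333 27.25
```

```bash
python3 -m jog '[{"tx":0,"ty":0,"tz":0.002,"ax":0,"ay":0,"az":0,"jaw":-1},{"tx":0,"ty":0,"tz":0.002,"ax":0,"ay":0,"az":0,"jaw":-1},{"tx":0,"ty":0,"tz":0.002,"ax":0,"ay":0,"az":0,"jaw":-1}]'|grep force; python3 f.py
```

```text
wrist_force: [0.3, -0.7, -1.4]
F [ 0.03 -0.32 -1.41] a -0.2154 b -0.4054 z 0.1323 27.75
```

```bash
python3 -m jog '[{"tx":0,"ty":0,"tz":0.002,"ax":0,"ay":0,"az":0,"jaw":-1},{"tx":0,"ty":0,"tz":0.002,"ax":0,"ay":0,"az":0,"jaw":-1},{"tx":0,"ty":0,"tz":0.002,"ax":0,"ay":0,"az":0,"jaw":-1}]'|grep force; python3 f.py
```

```text
wrist_force: [1.1, 1.0, 8.0]
F [0.51 1.08 8.17] a -0.2148 b -0.4056 z 0.1320 28.25
```

```bash
python3 -m jog '[{"tx":0,"ty":0,"tz":-0.001,"ax":0,"ay":0,"az":0,"jaw":-1},{"tx":0,"ty":0,"tz":-0.001,"ax":0,"ay":0,"az":0,"jaw":-0.3},{"tx":0,"ty":0,"tz":-0.001,"ax":0,"ay":0,"az":0,"jaw":-0.2},{"tx":0,"ty":0,"tz":-0.001,"ax":0,"ay":0,"az":0,"jaw":-0.1},{"tx":0,"ty":0,"tz":-0.001,"ax":0,"ay":0,"az":0,"jaw":0.1}]' 20
python3 -m jog '[{"tx":0,"ty":0,"tz":0,"ax":0,"ay":0,"az":0,"jaw":0.5},{"tx":0,"ty":0,"tz":0,"ax":0,"ay":0,"az":0,"jaw":0.8},{"tx":0,"ty":0,"tz":0,"ax":0,"ay":0,"az":0,"jaw":0.8},{"tx":0,"ty":0,"tz":0,"ax":0,"ay":0,"az":0,"jaw":0.8}]'; python3 f.py
python3 -c "
from h import *
p=snapshot('wrist');s=snapshot('side')
cv2.imwrite('pics/g.png',np.hstack([cv2.resize(p['frame'],(448,336)),cv2.resize(s['frame'][120:220,270:370],(336,336),interpolation=3)])[...,::-1])"
```

```text
clock: 28.75
position: [0.4808, -0.2762, 0.1317]
ee_rot: [-3.141, -0.001, -0.048]
wrist_force: [0.1, -0.3, -0.2]
width: 0.0471
clock: 29.15
position: [0.4809, -0.2762, 0.1318]
ee_rot: [-3.141, -0.001, -0.048]
wrist_force: [-0.1, -0.8, 0.4]
width: 0.0767
F [ 0.2  -0.46  0.21] a -0.2154 b -0.4054 z 0.1318 29.35
```

View pics/g.png

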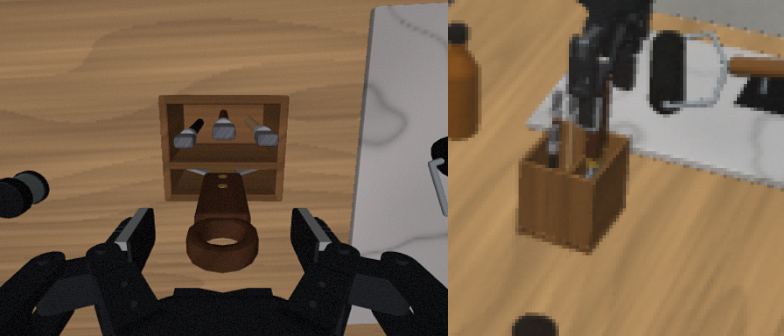

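```bash
python3 -m jog '[{"tx":0,"ty":0,"tz":-0.02,"ax":0,"ay":0,"az":0,"jaw":0.8},{"tx":0,"ty":0,"tz":-0.07,"ax":0,"ay":0,"az":0,"jaw":0.8},{"tx":0,"ty":0,"tz":-0.14,"ax":0,"ay":0,"az":0,"jaw":0.8},{"tx":0,"ty":0,"tz":-0.22,"ax":0,"ay":0,"az":0,"jaw":0.8},{"tx":0,"ty":0,"tz":-0.3,"ax":0,"ay":0,"az":0,"jaw":0.8}]'; python3 f.py
python3 - <<'E'
from h import *
o=observe();p=snapshot('wrist');s=snapshot('side')
cv2.imwrite('pics/i.png',np.hstack([cv2.resize(p['frame'],(448,336)),cv2.resize(s['frame'][120:220,270:370],(336,336),interpolation=3)])[...,::-1])
for k in('broad_knife_hole','broad_knife_edge','middle_knife_grip','narrow_knife_grip'):
  for n,q,oo in(('w',p,o),('s',s,None)):
    for d in tip_of(k,q)[:1]:
      u,v=d['at'];print(n,k,round(d['p'],2),np.round(d['at']),np.round(px(q,u,v,zat(q,u,v),oo),3))
C=cloud(p,o);z=C[...,2];m=(abs(C[...,0]-.48)<.05)&(abs(C[...,1]+.277)<.045)
for lo,hi in((.09,.11),(.11,.13),(.13,.15),(.15,.17),(.17,.2)):
  q=m&(z>=lo)&(z<hi)&(C[...,0]<.51)
  if q.sum()>4:print(lo,q.sum(),np.round(np.median(C[q],0),3))
E
```

```text
clock: 29.95
position: [0.4804, -0.2761, 0.2842]
ee_rot: [-3.141, -0.001, -0.048]
wrist_force: [0.8, 0.0, 0.2]
width: 0.077
F [ 0.89 -0.11  1.99] a -0.2154 b -0.4055 z 0.2832 30.15
w broad_knife_hole 0.82 [255. 182.] [ 0.491 -0.278  0.187]
s broad_knife_hole 0.49 [313. 145.] [ 0.49  -0.266  0.165]
w middle_knife_grip 0.51 [ 99. 184.] [ 0.462 -0.069  0.04 ]
s middle_knife_grip 0.84 [219. 212.] [0.572 0.168 0.19 ]
s narrow_knife_grip 0.69 [314. 166.] [ 0.483 -0.265  0.089]
0.09 73 [ 0.494 -0.277  0.1  ]
0.11 94 [ 0.494 -0.277  0.121]
0.13 106 [ 0.494 -0.278  0.14 ]
0.15 266 [ 0.492 -0.277  0.16 ]
0.17 454 [ 0.489 -0.277  0.185]
```

View pics/i.png

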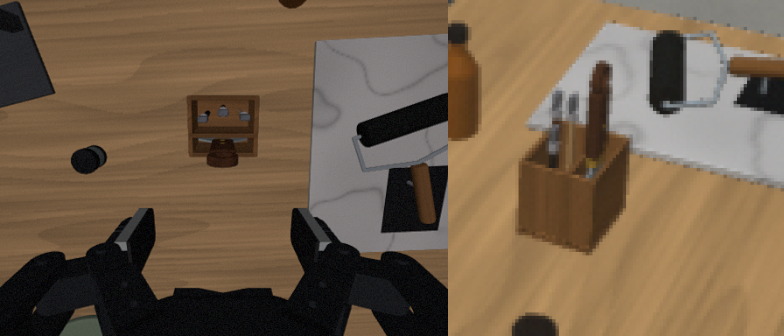

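```bash
python3 -c "
from bench import hand_in
print(hand_in())"
```

```text
the job is handed in; nothing more can be done
None
```

The broad knife was on the left peg. It is now standing blade down on the floor of the caddy's empty slot, released, and the job is handed in at about 30 s of the 72 s allowed.

- **Taking it off the peg:** the left peg sloped down about 0.085 rad towards the tip. I tilted the knife to match and felt for the underside of the wire; the averaged contact peaked at about 5 N. I then drew the knife out in small steps at about 1 to 2.5 N, and the contact faded to nothing as it passed the tip. It was held well clear before I carried it over.
- **Setting it down:** the edge met the slot floor at about 9 N. After I opened the gripper, the wrist force was about 0 N.
- **Last checks:** the final picture shows the knife nearly vertical in the slot, with the top of its eye at about 0.187 m. That matches the edge resting on the 6 mm floor. The gripper is open and about 0.15 m higher, touching nothing.
- **The other knives:** the middle knife reads within about 7 mm of where it was. The network gave a wrong point for the narrow knife in that last check (it landed in the caddy), so I did not confirm its place. The arm never went near it.
- **Tins, bottle, loupe and tape roll:** I did not measure these again, but nothing was felt against them on the way.

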